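# Set the cell-count thumbwheels of a three-bay charger

### The arm

A 7-joint arm with a two-finger parallel gripper is mounted at the origin on the work surface. World frame = base frame: x ahead of the robot, y to its left, z up, the work surface at z = 0. Lengths are in m, angles in rad, forces in N, time in s.
With the tool pointing down it reaches from about 0.4 to 0.85 m from the base axis. Payload 10.4 kg.
Tool frame: the origin (TCP) lies midway between the tips of the shut fingers; the grasp point (between the pads) lies 19 mm behind it; z points along the fingers, y is the line along which they close (so a half turn about z gives the same grasp; the last joint's range is limited). The gripper opens to 85 mm and grips with 20 to 120 N. Pads are 22 mm wide; open, the fingers measure 114 mm over their backs; the gripper's body (76 mm by 85 mm) begins 54 mm behind the grasp point. The pads swing forward as they close: fully open they stand 13 mm farther back than shut.
Start: joints at [-1.206, 0.332, -0.065, 1.46, 0.022, 1.35, -0.088], TCP at [0.236, 0.579, 0.2] pointing down, gripper open.
Joint ranges: [-2.6, 2.6], [-0.5, 2.12], [-1.47, 1.34], [0.16, 2.42], [-1.27, 4.41], [0.06, 2.06], [-2.6, 2.6]. Speed limits (rad/s): [2.22, 2.22, 2.79, 2.79, 3.14, 3.14, 3.14].

### API

Orientations are given as a unit quaternion [x, y, z, w].
In Python, from workcell import get_obs, camera, camera_params, hand_in gives the robot as it stands.
- The arm moves only by the tool carry_out, never from a script. Its argument "commands" is a list that holds one entry, the list of rows, each a list of 6 numbers: the shift along the tool's x, y, z in units of 40 mm (1.0 is 40 mm), then the turn, a rotation vector about the tool's x, y, z in units of 6 degrees (1.0 is 6 degrees). In form: [[[x, y, z, ax, ay, az], ...]]. A call has 1 to 20 rows; each row shifts and turns the commanded pose from where the row before left it, along the tool's axes as they then stand; what a row does not reach is not made up. A row lasts 1/12 s, in which the tool goes at most 41.7 mm and 7.16 degrees, less where a joint would pass 70% of its speed; a pose out of reach is approached as far as the arm can. A call is refused whole if a number of a shift passes 1 or a number of a turn 1, either way. A call with a gripper value outside its range is refused whole. "hand" is the closure, from -1 (fully open) to 1 (shut), set as the call begins (left out, the last holds). The fingers move at their own pace and stop on an object; "force" is the grip in N (left out, the last holds). Time passes only in rows, so rows that do not move let the fingers close. It gives the time, the measured TCP pose, the force, the opening and the grip force at its end, in the units of the state.
- get_obs(): the state, without advancing time (a new reading comes with each control period).
- camera(name): name is "scene" or "top"; returns the picture (480x640x3 uint8, red, green, blue); there is no depth.
- camera_params(name): a dict with "mtx" (3x3 intrinsics, pixels), "R" (3x3) and "t" (3): a world point X has camera coordinates R X + t. Camera axes: x right, y down, z forward; pixel columns grow to the right and rows downward; lengths in m; the calibration is good to about 2 mm. A picture is of the moment at which its call begins. camera_params takes no time and is no camera call.
- hand_in(): hands the job in; it is judged then, once.
The state is a dict: "clock": time; "joint_pos": joint angles; "joint_velocities": joint speeds; "tau": joint torques, N m; "position": TCP position; "ee_rot": TCP orientation; "ft_force": force on the tool from outside, world axes, zero at the start; "torque": the same for the moment, N m; "grip_width": opening from 0.0 (shut) to 1.0 (fully open); "grasp_force": force on a finger pad.
Only numpy, scipy, OpenCV 4.12 (cv2) and the standard library are available. Lean on these libraries where they do the work, as an engineer would, in place of code of your own. Each camera call takes 0.05 s, during which the arm holds its last target. There are 200 camera calls.

### The job

Set each of the three thumbwheels on the charger to the number of cells in the pack that sits in the bay behind it: each wheel's white fin must point at the scale bar of that number, counting from the broad bar on the robot's side, which is 0, up to 5 at the bays' side. The pack parked in the black tray beside the charger does not count. Leave the loose things on the bench where they are.

Things in the scene. Friction and masses are not known exactly. Their poses are not given: they have to be found in the camera images.
- charger: Three-bay cell charger fixed on the 3 mm blue mat. Grey housing 110 (x) x 142 (y) x 58 mm high around the wheels; low deck 22 mm high with the bays behind it, to x = 154 mm. Origin on its underside below the middle of the wheels' axle, which is 50 mm higher. z up, x from the robot's side to the bays, y along the axle. Wheels at y = +40 (left, seen from the robot), 0, -40 mm.
- scale (a point): On the axle, at the middle wheel. The fixed black drum between the wheels, radius 32 mm, has six white bars beside each wheel for settings 0 to 5: 0, the broad bar, is nearest the robot, 0.6 rad short of upright; each next is 0.24 rad further to the bays.
- wheel_left (a joint): Angle of the left wheel: 0 rad = setting 0 (fin leaning 0.6 rad to the robot), growing as the fin moves to the bays, 0.24 per setting, 1.2 = setting 5; stops at both ends. No clicks: friction (about 0.08 N m, 1 to 3 N on the fin) holds it wherever it is left. Ribbed disc, radius 34 mm, 14 mm wide.
- fin_left (a point): Middle of the tip, 52 mm from the axle, of the left wheel's one white fin (pointer and grip): 8 mm thick, 12 mm wide along the axle, 18 mm proud of the rim; it turns with the wheel. Push it either way with the shut fingertips beside it, or pinch it.
- bay_left (a point): Floor of the left bay under its first cell, in line with the left wheel, 68 mm from the axle, 22 mm above the charger's underside. The bay is 36 mm wide, its walls 12 mm high, and runs away from its wheel.
- wheel_middle (a joint): Angle of the middle wheel: 0 rad = setting 0 (fin leaning 0.6 rad to the robot), growing as the fin moves to the bays, 0.24 per setting, 1.2 = setting 5; stops at both ends. No clicks: friction (about 0.08 N m, 1 to 3 N on the fin) holds it wherever it is left. Ribbed disc, radius 34 mm, 14 mm wide.
- fin_middle (a point): Middle of the tip, 52 mm from the axle, of the middle wheel's one white fin (pointer and grip): 8 mm thick, 12 mm wide along the axle, 18 mm proud of the rim; it turns with the wheel. Push it either way with the shut fingertips beside it, or pinch it.
- bay_middle (a point): Floor of the middle bay under its first cell, in line with the middle wheel, 68 mm from the axle, 22 mm above the charger's underside. The bay is 36 mm wide, its walls 12 mm high, and runs away from its wheel.
- wheel_right (a joint): Angle of the right wheel: 0 rad = setting 0 (fin leaning 0.6 rad to the robot), growing as the fin moves to the bays, 0.24 per setting, 1.2 = setting 5; stops at both ends. No clicks: friction (about 0.08 N m, 1 to 3 N on the fin) holds it wherever it is left. Ribbed disc, radius 34 mm, 14 mm wide.
- fin_right (a point): Middle of the tip, 52 mm from the axle, of the right wheel's one white fin (pointer and grip): 8 mm thick, 12 mm wide along the axle, 18 mm proud of the rim; it turns with the wheel. Push it either way with the shut fingertips beside it, or pinch it.
- bay_right (a point): Floor of the right bay under its first cell, in line with the right wheel, 68 mm from the axle, 22 mm above the charger's underside. The bay is 36 mm wide, its walls 12 mm high, and runs away from its wheel.
- pack1: Pack of 1 upright round cell (each 18 mm across, 35 mm tall with its small steel cap, spacing 19.5 mm), clamped fast in one of the bays or in the tray. Origin under its first cell, the one nearest the wheels; the row runs along +x of the pack.
- pack2: Pack of 2 upright round cells (each 18 mm across, 35 mm tall with its small steel cap, spacing 19.5 mm) in one straight row, clamped fast in one of the bays or in the tray. Origin under its first cell, the one nearest the wheels; the row runs along +x of the pack.
- pack3: Pack of 3 upright round cells (each 18 mm across, 35 mm tall with its small steel cap, spacing 19.5 mm) in one straight row, clamped fast in one of the bays or in the tray. Origin under its first cell, the one nearest the wheels; the row runs along +x of the pack.
- pack4: Pack of 4 upright round cells (each 18 mm across, 35 mm tall with its small steel cap, spacing 19.5 mm) in one straight row, clamped fast in one of the bays or in the tray. Origin under its first cell, the one nearest the wheels; the row runs along +x of the pack.
- spare_tray: Black parking tray, 100 x 44 mm, 34 mm high, fixed beside the charger on its left; it holds the one pack that is not in the charger and has no wheel. Origin on its underside, below the first cell.
- screwdriver: Loose screwdriver, 160 mm long, lying in front of the charger; origin under it, x along it.
- flux_jar: Loose closed jar, 44 mm across, 45 mm tall, on the charger's right; origin under its centre.
- fan: Loose black square laptop fan, 50 x 50 x 10 mm; origin under its centre.
- solder_spool: Loose metal spool, 56 mm across, 35 mm tall; origin under its centre.
- screw_tray: Loose clear screw tray, 90 x 60 x 18 mm; origin under its centre.
- drive_caddy: Loose flat metal drive, 100 x 70 x 9 mm; origin under its centre.
- tweezers: Loose dark tweezers, 120 mm long, 8 mm high, lying behind the charger; origin under its middle.

How it is judged:
By the outcome, as a careful person would: the job done as asked, in the order asked, and still so for the second after the job is handed in, with the robot touching nothing.
It also fails if it takes over 54 s, if anything falls off the work surface, if the arm or the gripper's body presses on something with over 40 N, if the wrist force passes 120 N, or if a joint passes its speed limit or range.

## Working session

There is one attempt and no reset: what is moved stays moved. The work goes in short steps, Python scripts to look and compute and a tool call to move; the robot and the scene stay as the last step left them, time stands still between calls to the robot, and variables do not carry over. Pictures are saved under pics/ and viewed, at most 10 in all, crops included, and the job is handed in when it is done.

Besides the shell and the picture viewer there is one more tool, called after "Emit:" in YAML: its name, and indented under it one key for each argument. carry_out: Moves the arm, as the interface text tells. Its arguments: {"type":"object","properties":{"commands":{"type":"array"},"hand":{"type":"number"},"force":{"type":"number"}},"required":["commands"]}

```bash
mkdir -p pics
python3 - <<'E'
from workcell import *
import cv2
for n in("scene","top"):
    cv2.imwrite(f"pics/{n}0.png",camera(n)[:,:,::-1]); p=camera_params(n); print(n,p["mtx"].tolist(),p["R"].round(4).tolist(),p["t"].round(4).tolist())
o=get_obs();print(o["clock"],o["position"],o["ee_rot"],o["ft_force"],o["grip_width"])
E
```

```text
scene [[532.7091665022638, 0.0, 313.2932434652173], [0.0, 532.7091665022638, 241.52873568338885], [0.0, 0.0, 1.0]] [[0.6519, 0.7583, -0.0034], [0.5184, -0.4489, -0.7278], [-0.5534, 0.4727, -0.6858]] [-0.3861, -0.2366, 1.4502]
top [[454.30390198827035, 0.0, 320.7884146356871], [0.0, 454.30390198827035, 242.7481623997719], [0.0, 0.0, 1.0]] [[0.0187, -0.9998, -0.0011], [-0.9907, -0.0184, -0.1345], [0.1344, 0.0036, -0.9909]] [-0.0167, 0.589, 1.0488]
0.1 [0.23617589 0.57824595 0.19926473] [ 1.92654871e-01  9.81266365e-01 -6.39093256e-04 -1.13020195e-04] [-0.31628587  0.88035527 -0.9809595 ] 0.9971444603355131
```

View pics/scene0.png

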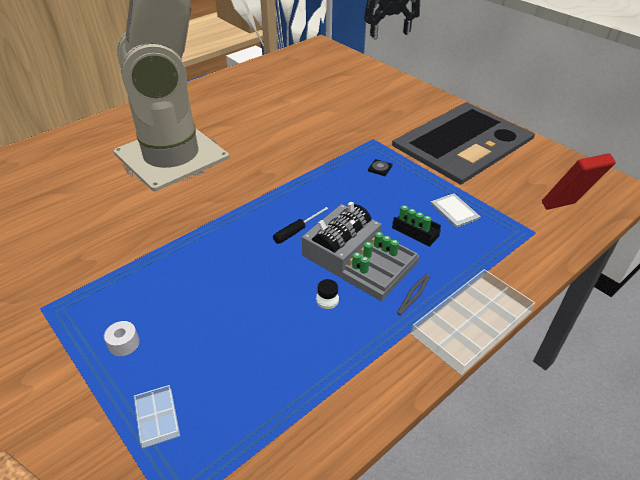

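View pics/top0.png

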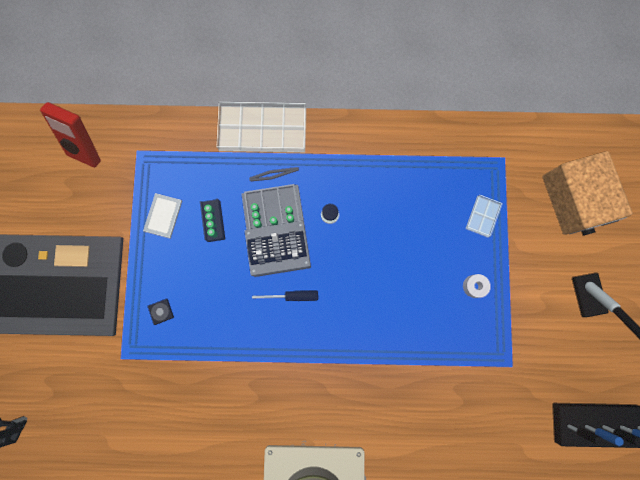

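The arm (bottom-left) is clear of the charger, which is at about (276,228) in the top view. The packs look like left 3, middle 1, right 2, with 4 in the tray. I'll zoom in to check.

Run:
```python
import cv2,numpy as np
a=cv2.imread("pics/top0.png")[178:280,235:320]; b=cv2.imread("pics/scene0.png")[195:300,295:425]
cv2.imwrite("pics/c1.png",cv2.resize(a,None,fx=5.8,fy=5.8,interpolation=cv2.INTER_CUBIC))
cv2.imwrite("pics/c2.png",cv2.resize(b,None,fx=5.6,fy=5.6,interpolation=cv2.INTER_CUBIC))
```

```text
(no output)
```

View pics/c1.png

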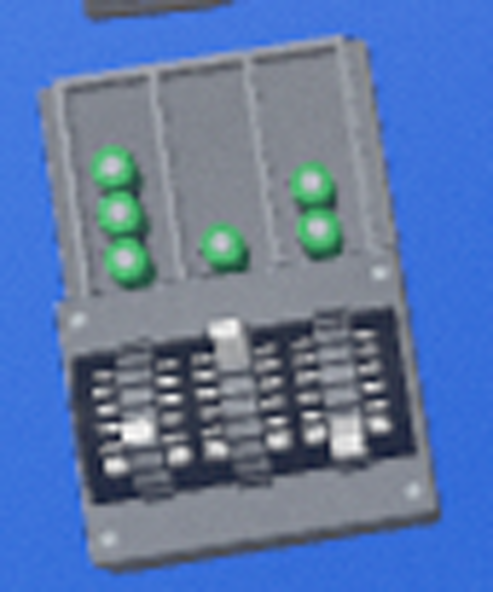

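View pics/c2.png

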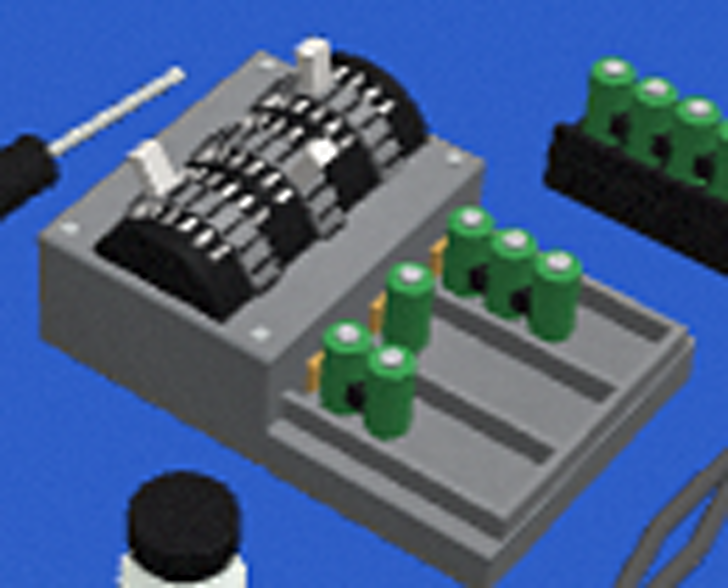

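The close-ups agree: left bay holds 3 cells, middle 1, right 2. The fins are at roughly 1.5 to 2 (left), 5 (middle) and 0 (right). Next I'll fit the charger pose from the caps and corners.

```bash
cat > h.py <<'E'
import numpy as np,cv2
from scipy.optimize import least_squares
from workcell import *
P={n:camera_params(n) for n in("scene","top")}
def proj(n,X):
    p=P[n]; c=np.atleast_2d(X)@np.array(p["R"]).T+np.array(p["t"]); q=c@np.array(p["mtx"]).T; return q[:,:2]/q[:,2:]
def world(L,x):
    c,s=np.cos(x[2]),np.sin(x[2]); L=np.atleast_2d(L); return np.c_[x[0]+c*L[:,0]-s*L[:,1],x[1]+s*L[:,0]+c*L[:,1],L[:,2]+.003]
def tip(y,a,r=.052): return np.array([r*np.sin(a-.6),y,.05+r*np.cos(a-.6)])
E
python3 - <<'E'
from h import *
T=np.array([[127,259],[120,212],[112,165],[221,243],[318,229],[311,181]])/5.8+[235-.4,178-.4]
S=np.array([[470,217],[514,239],[559,261],[410,273],[347,333],[392,357],[40,238],[272,360],[485,162],[262,52]])/5.6+[295-.4,195-.4]
d=.0195;C=np.array([[.068+i*d,y,.057] for y,n in((.04,3),(0,1),(-.04,2)) for i in range(n)])
C2=np.r_[C,[[-.055,-.071,.058],[.055,-.071,.058],[.055,.071,.058],[-.055,.071,.058]]]
f=lambda x:np.r_[(proj("top",world(C,x))+x[3:5]-T).ravel(),(proj("scene",world(C2,x))+x[5:7]-S).ravel(),x[3:]*.5]
r=least_squares(f,[.6,.1,.1,0,0,0,0],x_scale=[.1,.1,.1,1,1,1,1]);x=r.x
print(x.round(4),r.fun.round(1))
FT=dict(zip("LMR",np.array([[137,428],[227,328],[346,440]])/5.8+[234.6,177.6]))
FS=dict(zip("LMR",np.array([[314,45],[322,150],[150,148]])/5.6+[294.6,194.6]))
for k,y in zip("LMR",(.04,0,-.04)):
    for nm,F,o in(("top",FT,x[3:5]),("scene",FS,x[5:7])):
        q=least_squares(lambda a:(proj(nm,world(tip(y,a[0]),x))+o-F[k]).ravel(),[.5]); print(k,nm,q.x/.24,q.fun.round(1))
    print(k,world([0,y,.05],x))
np.save("x.npy",x); print(get_obs()["position"])
E
```

```text
[ 0.5725  0.0969  0.1847  0.3611 -0.2204  0.193   1.107 ] [-0.3  0.  -0.3  0.1 -0.1  0.3  0.2  0.   0.2 -0.3  0.1 -0.   0.3  0.2
  0.2  0.1  0.   0.1  0.3  0.3  0.4  0.2  0.2  0.1 -1.  -0.7 -0.4  0.6
  0.6 -0.4 -0.5 -0.8  0.2 -0.1  0.1  0.6]
L top [1.89374586] [ 0.1 -0. ]
L scene [1.8353191] [-0.1  0.5]
L [[0.56519813 0.13620919 0.053     ]]
M top [4.73314358] [ 0.2 -0. ]
M scene [4.61412478] [ 0.1 -0.1]
M [[0.57254525 0.09688973 0.053     ]]
R top [0.42481931] [ 0.6 -0.1]
R scene [0.47499792] [-0.   0.2]
R [[0.57989236 0.05757027 0.053     ]]
[0.23617589 0.57824595 0.19926473]
```

```bash
cat >> h.py <<'E'
from scipy.spatial.transform import Rotation as Ro
def goto(L):  # remaining turn (units of 6 deg) and shift (units of 40 mm) in goal tool axes; tool x=-local x, z down
    x=np.load("x.npy"); o=get_obs(); c,s=np.cos(x[2]),np.sin(x[2])
    G=np.array([[-c,-s,0],[-s,c,0],[0,0,-1.]]); R=Ro.from_quat(o["ee_rot"])
    t=(R.inv()*Ro.from_matrix(G)).as_rotvec(degrees=True)/6
    w=world(np.array(L)/1000,x)[0]; d=G.T@(w-o["position"])/.04
    here=(o["position"]-[x[0],x[1],.003]); here=np.array([c*here[0]+s*here[1],c*here[1]-s*here[0],here[2]])*1000
    print("turn",t.round(2),"shift",d.round(2),"local mm",here.round(1),"F",o["ft_force"].round(1),"t",o["clock"],o["grip_width"])
E
python3 -c "
from h import *;goto([-50,-40,140])"
```

```text
turn [-0.01 -0.   -5.47] shift [ -4.81 -14.37   1.41] local mm [-242.2  535.   196.3] F [-0.3  0.9 -1. ] t 0.1 0.9971444603355131
```

Emit:
carry_out:
  commands:
    - [[0,0,0,0,0,-0.912],[0,0,0,0,0,-0.912],[0,0,0,0,0,-0.912],[0,0,0,0,0,-0.912],[0,0,0,0,0,-0.912],[0,0,0,0,0,-0.912],[-0.2,-0.6,0,0,0,0],[-0.2,-0.6,0,0,0,0],[-0.2,-0.6,0,0,0,0],[-0.2,-0.6,0,0,0,0],[-0.2,-0.6,0,0,0,0],[-0.2,-0.6,0,0,0,0],[-0.2,-0.6,0,0,0,0],[-0.2,-0.6,0,0,0,0],[-0.2,-0.6,0,0,0,0],[-0.2,-0.6,0,0,0,0],[-0.2,-0.6,0,0,0,0],[-0.2,-0.6,0,0,0,0],[0,0,0,0,0,0],[0,0,0,0,0,0]]
  hand: 1
  force: 40

```text
clock: 1.77
position: [0.3843, 0.3121, 0.1999]
ee_rot: [-0.091, 0.996, -0.0, -0.0]
ft_force: [-0.6, 0.7, -0.5]
grip_width: 0.004
grasp_force: 0.0
```

```bash
python3 -c "
from h import *;goto([-50,-40,140])"
```

```text
turn [-0.   -0.   -0.02] shift [-2.39 -7.15  1.42] local mm [-145.5  246.1  196.9] F [-0.6  0.7 -0.5] t 1.7667 0.003862492519100358
```

Emit:
carry_out:
  commands:
    - [[-0.2,-0.6,0.118,0,0,0],[-0.2,-0.6,0.118,0,0,0],[-0.2,-0.6,0.118,0,0,0],[-0.2,-0.6,0.118,0,0,0],[-0.2,-0.6,0.118,0,0,0],[-0.2,-0.6,0.118,0,0,0],[-0.2,-0.6,0.118,0,0,0],[-0.2,-0.6,0.118,0,0,0],[-0.2,-0.6,0.118,0,0,0],[-0.2,-0.6,0.118,0,0,0],[-0.2,-0.6,0.118,0,0,0],[-0.2,-0.55,0.118,0,0,-0.02],[0,0,0,0,0,0],[0,0,0,0,0,0]]

```text
clock: 2.93
position: [0.5308, 0.0498, 0.1427]
ee_rot: [-0.093, 0.996, -0.0, -0.001]
ft_force: [-0.0, 0.0, -0.7]
grip_width: -0.003
grasp_force: 0.0
```

```bash
python3 -c "
from h import *;goto([-50,-40,88])"
```

```text
turn [-0.   -0.01  0.02] shift [ 0.01 -0.04  1.29] local mm [-49.7 -38.6 139.7] F [-0.   0.  -0.7] t 2.9333 -0.003117727419433932
```

Emit:
carry_out:
  commands:
    - [[0,-0.04,0.43,0,0,0],[0,0,0.43,0,0,0],[0,0,0.43,0,0,0],[0,0,0,0,0,0],[-0.085,0,0,0,0,0],[-0.085,0,0,0,0,0],[-0.085,0,0,0,0,0],[-0.085,0,0,0,0,0],[-0.085,0,0,0,0,0],[-0.085,0,0,0,0,0],[-0.085,0,0,0,0,0],[-0.085,0,0,0,0,0],[0,0,0,0,0,0],[0,0,0,0,0,0]]

```text
clock: 4.1
position: [0.5579, 0.0533, 0.0917]
ee_rot: [-0.093, 0.996, -0.0, -0.0]
ft_force: [-0.4, 0.4, -0.1]
grip_width: 0.001
grasp_force: 0.0
```

```bash
python3 -c "
from h import *;goto([-22,-40,88])
a=camera('scene')[195:300,295:425,::-1];b=camera('top')[178:280,235:320,::-1]
f=lambda i,s:cv2.resize(i,None,fx=s,fy=s,interpolation=cv2.INTER_CUBIC)
a=f(a,3.4);b=f(b,3.5)
h=min(len(a),len(b));cv2.imwrite('pics/d1.png',np.hstack([a[:h],b[:h]]))"
```

```text
turn [-0.   -0.    0.02] shift [-0.01  0.    0.02] local mm [-22.4 -40.2  88.7] F [-0.4  0.4 -0.1] t 4.1 0.0010234936281143144
```

View pics/d1.png

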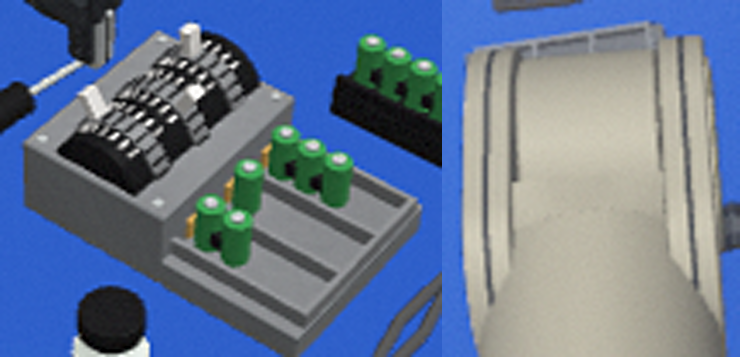

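The right fin looks unmoved, and the gripper sits off to the upper left at about (100,60). I'll project the TCP into the image and view the wider scene.

```bash
python3 -c "
from h import *
o=get_obs();p=proj('scene',o['position'])[0];print(p, (p-[295,195])*3.4,o['position'],o['joint_pos'].round(3))
a=camera('scene')[:,:,::-1].copy();cv2.circle(a,tuple(int(v) for v in p),2,(255,0,255),-1)
cv2.imwrite('pics/e.png',cv2.resize(a[60:300,230:430],None,fx=2.4,fy=2.4,interpolation=cv2.INTER_CUBIC))"
```

```text
[321.71427798 223.14446831] [90.82854513 95.69119226] [0.55764193 0.05319181 0.09167794] [-0.45   0.28   0.319  1.783 -0.098  1.093  1.66 ]
```

View pics/e.png

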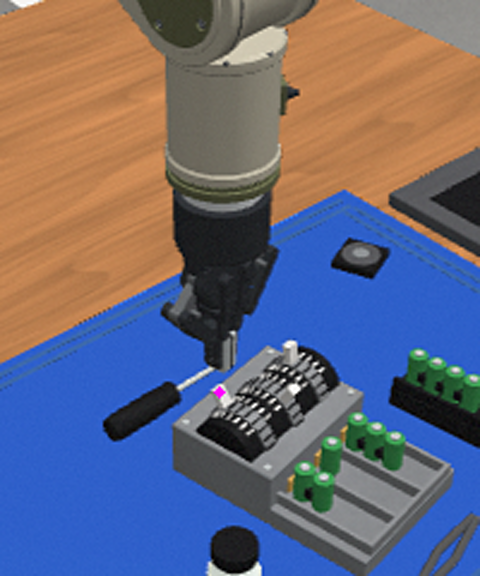

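The picture shows the fingertips at about (324,213) in the full frame. The reported TCP projects to (322,223), so the visible tip is about 10 px higher and nothing was touched. I'll check the same offset in the saved start pictures, where both cameras see the open gripper.

Run:
```python
from h import *
T=np.array([.2362,.5783,.1993]);R=Ro.from_quat([.19265,.98127,0,0]).as_matrix()
def mk(n,img,T,R,w,op,box,s):
    a=cv2.resize(img[box[1]:box[3],box[0]:box[2]],None,fx=s,fy=s,interpolation=cv2.INTER_CUBIC)
    for d,c in(([0,w,-op],(0,255,0)),([0,-w,-op],(0,255,0)),([0,0,0],(255,0,255))):
        q=proj(n,T+R@np.array(d))[0];print(n,q.round(1)); q=(q+.5-box[:2])*s; cv2.circle(a,tuple(int(v) for v in q),2,c,-1)
    return a
A=mk("scene",cv2.imread("pics/scene0.png"),T,R,.0425,.013,(345,0,435,90),4.4)
B=mk("top",cv2.imread("pics/top0.png"),T,R,.0425,.013,(0,380,90,470),4.4)
cv2.imwrite("pics/f.png",np.hstack([A,B]))
```

```text
scene [403.2  45. ]
scene [374.6  49.2]
scene [388.6  51.7]
top [ -6.3 398.2]
top [ 32.7 416.4]
top [ 17.6 405.8]
```

View pics/f.png

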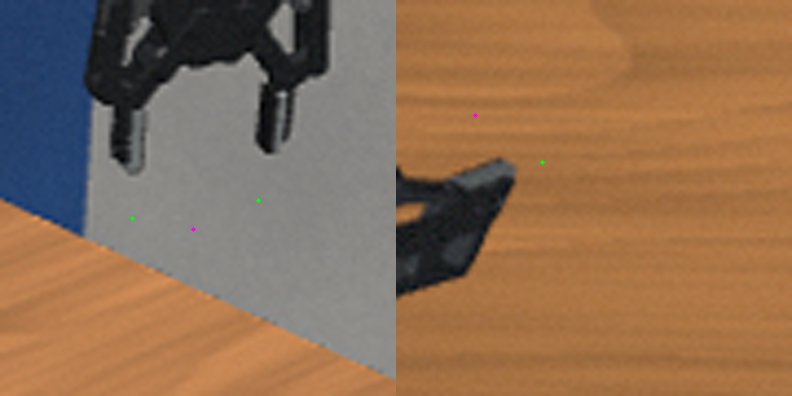

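Both views show the real fingertips about 30 mm above the reported TCP, with no clear sideways error. To calibrate the height, I'll touch the housing's front rim (58 mm, empty there).

Emit:
carry_out:
  commands:
    - [[0.37,0,0,0,0,0],[0.37,0,0,0,0,0],[0,0,0.3,0,0,0],[0,0,0.3,0,0,0],[0,0,0.2,0,0,0],[0,0,0.2,0,0,0],[0,0,0.1,0,0,0],[0,0,0.05,0,0,0],[0,0,0,0,0,0],[0,0,0,0,0,0]]

```text
clock: 5.08
position: [0.529, 0.0478, 0.0459]
ee_rot: [-0.093, 0.996, -0.0, 0.0]
ft_force: [0.1, 0.8, -0.0]
grip_width: 0.001
grasp_force: 0.0
```

Emit:
carry_out:
  commands:
    - [[0,0,0.04,0,0,0],[0,0,0.04,0,0,0],[0,0,0,0,0,0]]

```text
clock: 5.33
position: [0.5287, 0.0478, 0.0425]
ee_rot: [-0.094, 0.996, 0.0, 0.0]
ft_force: [0.6, -0.9, 0.1]
grip_width: -0.005
grasp_force: 0.0
```

Emit:
carry_out:
  commands:
    - [[0,0,0.04,0,0,0],[0,0,0.04,0,0,0],[0,0,0,0,0,0]]

```text
clock: 5.58
position: [0.5285, 0.0478, 0.0391]
ee_rot: [-0.094, 0.996, 0.0, -0.0]
ft_force: [-0.0, -1.0, 0.6]
grip_width: 0.002
grasp_force: 0.0
```

Emit:
carry_out:
  commands:
    - [[0,0,0.03,0,0,0],[0,0,0.03,0,0,0],[0,0,0,0,0,0]]

```text
clock: 5.83
position: [0.5286, 0.0478, 0.0367]
ee_rot: [-0.094, 0.996, 0.0, -0.0]
ft_force: [-0.1, -0.7, -0.4]
grip_width: 0.003
grasp_force: 0.0
```

Emit:
carry_out:
  commands:
    - [[0,0,0.03,0,0,0],[0,0,0.03,0,0,0],[0,0,0,0,0,0]]

```text
clock: 6.08
position: [0.5286, 0.0478, 0.0343]
ee_rot: [-0.094, 0.996, 0.0, -0.0]
ft_force: [-0.1, 0.8, 0.5]
grip_width: 0.002
grasp_force: 0.0
```

Emit:
carry_out:
  commands:
    - [[0,0,0.03,0,0,0],[0,0,0.03,0,0,0],[0,0,0,0,0,0]]

```text
clock: 6.33
position: [0.5286, 0.0477, 0.0319]
ee_rot: [-0.094, 0.996, 0.0, -0.0]
ft_force: [-0.4, 0.2, 0.2]
grip_width: -0.002
grasp_force: 0.0
```

Run:
```python
from h import *
a=camera('scene')[:,:,::-1];goto([-50,-40,58])
box=(280,150,400,270);s=4.8
a=cv2.resize(a[box[1]:box[3],box[0]:box[2]],None,fx=s,fy=s,interpolation=cv2.INTER_CUBIC)
o=get_obs()["position"]
for h in(0,.02,.03,.04):
    q=(proj("scene",o+[0,0,h])[0]+.5-box[:2])*s;print(h,q);cv2.circle(a,tuple(int(v) for v in q),2,(255,0,255),-1)
cv2.imwrite("pics/g.png",a)
```

```text
turn [ 0.   -0.    0.02] shift [-0.06  0.01 -0.72] local mm [-52.2 -40.2  29. ] F [-0.4 -0.   0.1] t 6.3833 0.0050137847690774765
0 [150.31640681 425.65298041]
0.02 [150.02230649 392.9393358 ]
0.03 [149.87259717 376.28672689]
0.04 [149.72107207 359.43214356]
```

View pics/g.png

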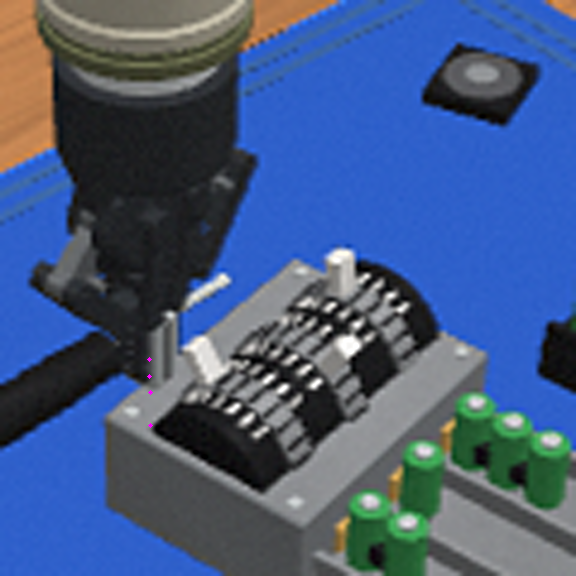

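The fingertip centre lies on the h = 30 mm mark with no sideways error, just above the rim. A few more small steps should make contact.

Emit:
carry_out:
  commands:
    - [[0,0,0.04,0,0,0],[0,0,0,0,0,0]]

```text
clock: 6.55
position: [0.5286, 0.0478, 0.0303]
ee_rot: [-0.094, 0.996, 0.0, -0.0]
ft_force: [-0.8, 0.5, -0.3]
grip_width: 0.001
grasp_force: 0.0
```

Emit:
carry_out:
  commands:
    - [[0,0,0.04,0,0,0],[0,0,0,0,0,0]]

```text
clock: 6.72
position: [0.5288, 0.0478, 0.0298]
ee_rot: [-0.093, 0.996, 0.0, 0.0]
ft_force: [-5.5, 0.3, 10.7]
grip_width: 0.0
grasp_force: 5.6
```

Emit:
carry_out:
  commands:
    - [[0,0,0.04,0,0,0],[0,0,0,0,0,0]]

```text
clock: 6.88
position: [0.5289, 0.0478, 0.0296]
ee_rot: [-0.093, 0.996, 0.001, 0.0]
ft_force: [-13.4, -2.2, 28.4]
grip_width: 0.001
grasp_force: 14.8
```

Contact came at a reading of 27 mm for a true 58 mm, so the true tip height is the reading plus 31 mm. I'll rise to a true 88 mm and push the right fin.

Emit:
carry_out:
  commands:
    - [[0,0,-0.4,0,0,0],[0,0,-0.42,0,0,0],[0,0,0,0,0,0],[-0.1,0,0,0,0,0],[-0.1,0,0,0,0,0],[-0.1,0,0,0,0,0],[-0.1,0,0,0,0,0],[-0.1,0,0,0,0,0],[-0.08,0,0,0,0,0],[-0.08,0,0,0,0,0],[-0.08,0,0,0,0,0],[0,0,0,0,0,0],[0,0,0,0,0,0]]

```text
clock: 7.97
position: [0.5582, 0.0534, 0.0601]
ee_rot: [-0.094, 0.996, 0.0, 0.0]
ft_force: [-1.3, -0.8, 0.7]
grip_width: -0.005
grasp_force: 0.0
```

```bash
cat >> h.py <<'E'
def fin(k,s):
    # settings from the scene picture: white-pixel fin template by rendering is overkill -> match the tip box outline
    pass
E
python3 - <<'E'
from h import *
goto([-21,-40,57]);cv2.imwrite("pics/r1.png",camera('scene')[:,:,::-1])
E
```

```text
turn [-0.    0.01  0.03] shift [-0.03  0.    0.  ] local mm [-22.  -40.1  57.1] F [-1.3 -0.8  0.7] t 7.9667 -0.005370559119377038
```

```bash
cat >> h.py <<'E'
def measure(n,img):
    x=np.load("x.npy"); o=x[5:7] if n=="scene" else x[3:5]; s=8; out={}
    g=img.min(2).astype(np.float32)
    for k,y in zip("LMR",(.04,0,-.04)):
        c0=proj(n,world([0,y,.09],x))[0].astype(int); b=c0-30
        G=cv2.resize(g[b[1]:b[1]+60,b[0]:b[0]+60],None,fx=s,fy=s,interpolation=cv2.INTER_LINEAR)
        best=[]
        for a in np.arange(-.05,1.26,.01):
            th=a-.6; e=np.array([np.sin(th),0,np.cos(th)]); t=np.array([np.cos(th),0,-np.sin(th)])
            H=[np.array([0,y+w,.05])+r*e+q*t for r in(.036,.052) for q in(-.004,.004) for w in(-.006,.006)]
            p=(proj(n,world(H,x))+o+.5-b)*s
            m=np.zeros(G.shape,np.uint8); cv2.fillConvexPoly(m,cv2.convexHull(p.astype(np.int32)),1)
            ring=cv2.dilate(m,np.ones((25,25)))-m
            best.append((G[m>0].mean()-G[ring>0].mean(),a/.24))
        best.sort(reverse=True); out[k]=(round(best[0][1],2),round(float(best[0][0])),round(best[1][1],2))
    print(n,out)
E
python3 - <<'E'
from h import *
for f in("scene0","r1"): measure("scene",cv2.imread(f"pics/{f}.png"))
measure("top",cv2.imread("pics/top0.png"))
E
```

```text
scene {'L': (np.float64(1.79), 79, np.float64(1.75)), 'M': (np.float64(4.58), 80, np.float64(4.63)), 'R': (np.float64(0.42), 72, np.float64(0.38))}
scene {'L': (np.float64(1.79), 80, np.float64(1.75)), 'M': (np.float64(4.58), 81, np.float64(4.63)), 'R': (np.float64(1.88), 59, np.float64(1.83))}
top {'L': (np.float64(1.79), 85, np.float64(1.75)), 'M': (np.float64(4.71), 54, np.float64(4.67)), 'R': (np.float64(0.21), 84, np.float64(0.25))}
```

Emit:
carry_out:
  commands:
    - [[-0.02,0,0,0,0,0],[0,0,0,0,0,0],[0,0,0,0,0,0],[0.25,0,0,0,0,0],[0.22,0,0,0,0,0],[0,0.5,0,0,0,0],[0,0.5,0,0,0,0],[0,0.5,0,0,0,0],[0,0.5,0,0,0,0],[0,0,0,0,0,0],[-0.1,0,0,0,0,0],[-0.1,0,0,0,0,0],[-0.1,0,0,0,0,0],[-0.1,0,0,0,0,0],[-0.1,0,0,0,0,0],[-0.08,0,0,0,0,0],[-0.06,0,0,0,0,0],[-0.06,0,0,0,0,0],[0,0,0,0,0,0],[0,0,0,0,0,0]]

```text
clock: 9.68
position: [0.553, 0.1338, 0.0601]
ee_rot: [-0.093, 0.996, 0.0, 0.0]
ft_force: [-0.2, 0.8, -0.2]
grip_width: -0.005
grasp_force: 0.0
```

Run:
```python
from h import *
goto([-10.4,40,57]);a=camera('scene')[:,:,::-1];measure("scene",a)
```

```text
turn [0.   0.   0.02] shift [-0.05  0.    0.  ] local mm [-12.5  39.9  57.1] F [-0.2  0.8 -0.2] t 9.6833 -0.004576345115600338
scene {'L': (np.float64(2.54), 63, np.float64(2.5)), 'M': (np.float64(4.58), 81, np.float64(4.63)), 'R': (np.float64(1.92), 51, np.float64(1.88))}
```

Emit:
carry_out:
  commands:
    - [[-0.05,0,0,0,0,0],[0,0,0,0,0,0],[0,0,0,0,0,0]]

```text
clock: 9.98
position: [0.5547, 0.1343, 0.0602]
ee_rot: [-0.094, 0.996, 0.0, 0.0]
ft_force: [-0.5, -1.3, 0.9]
grip_width: -0.001
grasp_force: 0.5
```

Run:
```python
from h import *
goto([-10.4,40,57]);a=camera('scene')[:,:,::-1];measure("scene",a)
```

```text
turn [0.   0.   0.03] shift [-0.01 -0.    0.01] local mm [-10.7  40.   57.2] F [-0.5 -1.3  0.9] t 9.9833 -0.0005959416218343918
scene {'L': (np.float64(2.71), 61, np.float64(2.67)), 'M': (np.float64(4.58), 81, np.float64(4.63)), 'R': (np.float64(1.92), 51, np.float64(1.88))}
```

Emit:
carry_out:
  commands:
    - [[-0.025,0,0,0,0,0],[0,0,0,0,0,0],[0,0,0,0,0,0],[0.25,0,0,0,0,0],[0.25,0,0,0,0,0],[0,0,-0.6,0,0,0],[0,0,-0.6,0,0,0],[-0.4,-0.2,0,0,0,0],[-0.4,-0.2,0,0,0,0],[-0.4,-0.2,0,0,0,0],[-0.4,-0.2,0,0,0,0],[-0.4,-0.2,0,0,0,0],[0,0,0,0,0,0],[0,0,0,0,0,0]]

```text
clock: 11.2
position: [0.6224, 0.1057, 0.1077]
ee_rot: [-0.093, 0.996, -0.0, -0.0]
ft_force: [0.5, -0.3, 0.3]
grip_width: -0.002
grasp_force: 0.0
```

Run:
```python
from h import *
goto([50,0,57]);a=camera('scene')[:,:,::-1];measure("scene",a)
```

```text
turn [-0.   -0.    0.02] shift [0.02 0.01 1.19] local mm [ 50.7  -0.5 104.7] F [ 0.5 -0.3  0.3] t 11.2 -0.002453247353177956
scene {'L': (np.float64(2.71), 59, np.float64(2.67)), 'M': (np.float64(4.58), 81, np.float64(4.63)), 'R': (np.float64(1.92), 51, np.float64(1.88))}
```

Emit:
carry_out:
  commands:
    - [[0,0,0.4,0,0,0],[0,0,0.4,0,0,0],[0,0,0.39,0,0,0],[0,0,0,0,0,0],[0.1,0,0,0,0,0],[0.1,0,0,0,0,0],[0.1,0,0,0,0,0],[0.1,0,0,0,0,0],[0.1,0,0,0,0,0],[0.1,0,0,0,0,0],[0.1,0,0,0,0,0],[0.1,0,0,0,0,0],[0.1,0,0,0,0,0],[0.1,0,0,0,0,0],[0.08,0,0,0,0,0],[0.08,0,0,0,0,0],[0,0,0,0,0,0],[0,0,0,0,0,0]]

```text
clock: 12.75
position: [0.5757, 0.0974, 0.0602]
ee_rot: [-0.094, 0.996, -0.0, -0.001]
ft_force: [-0.1, 0.4, -0.3]
grip_width: 0.001
grasp_force: 0.0
```

Run:
```python
from h import *
goto([1,0,57]);a=camera('scene')[:,:,::-1];measure("scene",a)
```

```text
turn [ 0.   -0.01  0.03] shift [0.06 0.   0.01] local mm [ 3.2 -0.1 57.2] F [-0.1  0.4 -0.3] t 12.75 0.0005301799428958453
scene {'L': (np.float64(2.88), 69, np.float64(2.83)), 'M': (np.float64(0.38), 47, np.float64(0.33)), 'R': (np.float64(1.92), 51, np.float64(1.88))}
```

Emit:
carry_out:
  commands:
    - [[0.045,0,0,0,0,0],[0,0,0,0,0,0],[0,0,0,0,0,0],[-0.25,0,0,0,0,0],[-0.25,0,0,0,0,0],[0,0,-0.7,0,0,0],[0,0,-0.7,0,0,0],[0,0,-0.7,0,0,0],[0,0.8,0,0,0,0],[0,0.8,0,0,0,0],[0,0.8,0,0,0,0],[0,0.8,0,0,0,0],[0,0.8,0,0,0,0],[0,0.8,0,0,0,0],[0,0.8,0,0,0,0],[0,0.8,0,0,0,0],[0,0.8,0,0,0,0],[0,0.8,0,0,0,0],[0,0,0,0,0,0],[0,0,0,0,0,0]]

```text
clock: 14.47
position: [0.5332, 0.4175, 0.1438]
ee_rot: [-0.095, 0.995, -0.0, -0.001]
ft_force: [0.6, -1.2, 0.2]
grip_width: 0.001
grasp_force: 0.0
```

Run:
```python
from h import *
goto([10,0,105]);a=camera('scene')[:,:,::-1];measure("scene",a);b=camera('top')[:,:,::-1];measure("top",b)
f=lambda i,s:cv2.resize(i,None,fx=s,fy=s,interpolation=cv2.INTER_CUBIC)
cv2.imwrite('pics/k.png',np.hstack([f(a[195:262,300:380],5),f(b[212:279,240:320],5)]))
```

```text
turn [ 0.   -0.01  0.06] shift [ 0.25 -8.06  0.9 ] local mm [ 20.2 322.4 140.8] F [ 0.6 -1.2  0.2] t 14.4667 0.001200380489411897
scene {'L': (np.float64(2.88), 68, np.float64(2.83)), 'M': (np.float64(1.25), 53, np.float64(1.29)), 'R': (np.float64(1.92), 50, np.float64(1.88))}
top {'L': (np.float64(2.88), 70, np.float64(2.92)), 'M': (np.float64(1.21), 71, np.float64(1.17)), 'R': (np.float64(1.83), 95, np.float64(1.88))}
```

View pics/k.png

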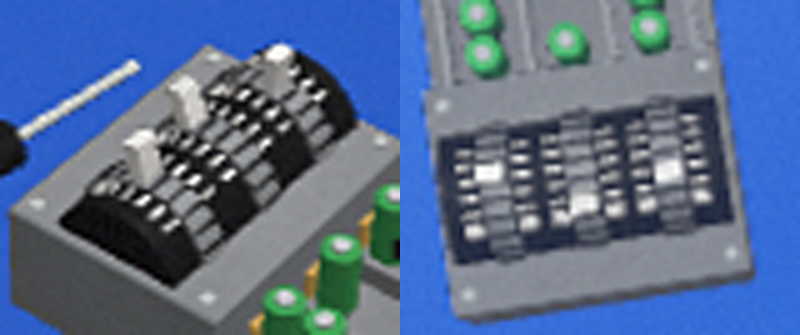

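The fins now measure about L 2.88, M 1.23 and R 1.88. I'll use the printed bars to check for measurement bias before trimming.

Run:
```python
from h import *
x=np.load("x.npy")
for n,o in(("scene",x[5:7]),("top",x[3:5])):
    g=camera(n).min(2).astype(np.float32)
    for k,y in zip("LMR",(.04,0,-.04)):
        r=[]
        for dy in(-.0135,-.012,.012,.0135):
            a=np.arange(-.35,5.4,.02); X=world([tip(y+dy,v*.24,.032) for v in a],x); p=(proj(n,X)+o).astype(np.float32)
            v=cv2.remap(g,p[None,:,0],p[None,:,1],cv2.INTER_LINEAR)[0]
            best=max((sum(np.interp(np.arange(1,5)+s,a,v))-sum(np.interp(np.arange(1,5)+s+.5,a,v))*.5-sum(np.interp(np.arange(1,5)+s-.5,a,v))*.5,s) for s in np.arange(-.45,.46,.02)); r.append((round(best[1],2),int(best[0])))
        print(n,k,r)
```

```text
scene L [(np.float64(-0.11), 409), (np.float64(-0.15), 547), (np.float64(-0.13), 204), (np.float64(-0.13), 333)]
scene M [(np.float64(-0.17), 358), (np.float64(-0.13), 410), (np.float64(-0.15), 358), (np.float64(-0.15), 370)]
scene R [(np.float64(-0.19), 453), (np.float64(-0.15), 540), (np.float64(-0.15), 394), (np.float64(-0.15), 386)]
top L [(np.float64(0.15), 381), (np.float64(0.09), 415), (np.float64(0.11), 374), (np.float64(0.13), 394)]
top M [(np.float64(0.07), 364), (np.float64(0.09), 348), (np.float64(0.13), 378), (np.float64(0.07), 367)]
top R [(np.float64(0.03), 330), (np.float64(-0.01), 354), (np.float64(0.05), 348), (np.float64(0.09), 327)]
```

The bar biases of the two cameras have opposite signs, so averaging them gives L 2.9, M 1.24, R 1.9. Each fin needs about 1 to 1.5 mm more. I'll do the middle first.

Emit:
carry_out:
  commands:
    - [[0,-0.8,0,0,0,0],[0,-0.8,0,0,0,0],[0,-0.8,0,0,0,0],[0,-0.8,0,0,0,0],[0,-0.8,0,0,0,0],[0,-0.8,0,0,0,0],[0,-0.8,0,0,0,0],[0,-0.8,0,0,0,0],[0,-0.8,0,0,0,0],[-0.05,-0.85,0,0,0,0.06],[0,0,0.7,0,0,0],[0,0,0.7,0,0,0],[0,0,0.3,0,0,0],[0,0,0,0,0,0],[0,0,0,0,0,0]]

```text
clock: 15.92
position: [0.5966, 0.0991, 0.0769]
ee_rot: [-0.09, 0.996, -0.0, -0.0]
ft_force: [-1.0, -0.5, 0.1]
grip_width: 0.001
grasp_force: 0.0
```

```bash
python3 -c "
from h import *;goto([0,0,57])"
```

```text
turn [-0.   -0.01 -0.04] shift [0.6  0.06 0.42] local mm [24.  -2.2 73.9] F [-1.  -0.5  0.1] t 15.9167 0.001011622624279374
```

Emit:
carry_out:
  commands:
    - [[0,0.06,0.42,0,0,-0.04],[0,0,0,0,0,0],[0.1,0,0,0,0,0],[0.1,0,0,0,0,0],[0.1,0,0,0,0,0],[0.1,0,0,0,0,0],[0.1,0,0,0,0,0],[0.1,0,0,0,0,0],[0,0,0,0,0,0],[0,0,0,0,0,0]]

```text
clock: 16.75
position: [0.5725, 0.0973, 0.06]
ee_rot: [-0.093, 0.996, 0.0, 0.0]
ft_force: [-0.3, 0.5, -0.6]
grip_width: -0.001
grasp_force: 0.0
```

Emit:
carry_out:
  commands:
    - [[-0.3,0,0,0,0,0],[0,0,-0.6,0,0,0],[0,0,-0.6,0,0,0],[0.4,0.25,0,0,0,0],[0.4,0.25,0,0,0,0],[0.4,0.25,0,0,0,0],[0.3,0.25,0,0,0,0],[0,0,0.6,0,0,0],[0,0,0.6,0,0,0],[0,0,0,0,0,0],[0,0,0,0,0,0]]

```text
clock: 17.67
position: [0.5174, 0.1274, 0.0593]
ee_rot: [-0.092, 0.996, -0.0, -0.001]
ft_force: [-0.4, 0.6, 0.4]
grip_width: -0.001
grasp_force: 0.0
```

```bash
python3 -c "
from h import *;goto([-8.9,40,57]);measure('scene',camera('scene'))"
```

```text
turn [-0.01 -0.02  0.  ] shift [-0.99 -0.   -0.02] local mm [-48.6  40.1  56.3] F [-0.4  0.6  0.4] t 17.6667 -0.0007809262006598702
scene {'L': (np.float64(2.88), 69, np.float64(2.83)), 'M': (np.float64(0.96), 57, np.float64(1.0)), 'R': (np.float64(1.92), 51, np.float64(1.88))}
```

Emit:
carry_out:
  commands:
    - [[-0.2,0,-0.02,0,0,0],[-0.2,0,0,0,0,0],[-0.1,0,0,0,0,0],[-0.1,0,0,0,0,0],[-0.1,0,0,0,0,0],[-0.1,0,0,0,0,0],[-0.1,0,0,0,0,0],[-0.09,0,0,0,0,0],[0,0,0,0,0,0],[0,0,0,0,0,0]]

```text
clock: 18.55
position: [0.5571, 0.135, 0.0605]
ee_rot: [-0.092, 0.996, -0.0, -0.0]
ft_force: [-1.2, -0.1, 0.4]
grip_width: 0.002
grasp_force: 0.0
```

Emit:
carry_out:
  commands:
    - [[0.3,0,0,0,0,0],[0.4,0,0,0,0,0],[0.2,-0.5,0,0,0,0],[0,-0.5,0,0,0,0],[0,-0.5,0,0,0,0],[0,-0.5,0,0,0,0],[0,0,0,0,0,0],[0,0,0,0,0,0]]

```text
clock: 19.22
position: [0.5365, 0.0487, 0.0607]
ee_rot: [-0.091, 0.996, -0.0, 0.0]
ft_force: [-0.1, 1.3, 0.4]
grip_width: 0.0
grasp_force: 0.0
```

```bash
python3 -c "
from h import *;goto([-20.2,-40,57]);measure('scene',camera('scene'))"
```

```text
turn [-0.    0.   -0.02] shift [-0.6   0.02  0.02] local mm [-44.3 -40.7  57.7] F [-0.1  1.3  0.4] t 19.2167 0.0002129856618454218
scene {'L': (np.float64(3.0), 70, np.float64(3.04)), 'M': (np.float64(0.96), 58, np.float64(1.0)), 'R': (np.float64(1.92), 51, np.float64(1.88))}
```

Emit:
carry_out:
  commands:
    - [[-0.1,0,0.02,0,0,0],[-0.1,0,0,0,0,0],[-0.1,0,0,0,0,0],[-0.1,0,0,0,0,0],[-0.1,0,0,0,0,0],[-0.1,0,0,0,0,0],[0,0,0,0,0,0],[0,0,0,0,0,0]]

```text
clock: 19.93
position: [0.5601, 0.0542, 0.0596]
ee_rot: [-0.092, 0.996, -0.0, -0.0]
ft_force: [-0.1, 0.1, -0.2]
grip_width: 0.002
grasp_force: 0.0
```

Emit:
carry_out:
  commands:
    - [[0.3,0,0,0,0,0],[0.2,0,0,0,0,0],[0,0,-0.7,0,0,0],[0,0,-0.7,0,0,0],[0,0,-0.7,0,0,0],[0,0.8,0,0,0,0],[0,0.8,0,0,0,0],[0,0.8,0,0,0,0],[0,0.8,0,0,0,0],[0,0.8,0,0,0,0],[0,0.8,0,0,0,0],[0,0.8,0,0,0,0],[0,0.8,0,0,0,0],[0,0.8,0,0,0,0],[0,0.8,0,0,0,0],[0,0.8,0,0,0,0],[0,0,0,0,0,0],[0,0,0,0,0,0]]

```text
clock: 21.43
position: [0.474, 0.3983, 0.1434]
ee_rot: [-0.094, 0.996, 0.0, -0.0]
ft_force: [-0.0, -1.6, -0.5]
grip_width: 0.006
grasp_force: 0.0
```

Run:
```python
from h import *
goto([10,0,105]);a=camera('scene')[:,:,::-1];measure("scene",a);b=camera('top')[:,:,::-1];measure("top",b)
f=lambda i,s:cv2.resize(i,None,fx=s,fy=s,interpolation=cv2.INTER_CUBIC)
cv2.imwrite('pics/z.png',np.hstack([f(a[195:262,300:380],5),f(b[212:279,240:320],5)]))
```

```text
turn [ 0.   -0.01  0.04] shift [-1.29 -7.86  0.88] local mm [-41.5 314.3 140.4] F [-0.  -1.6 -0.5] t 21.4333 0.005844788250359273
scene {'L': (np.float64(3.0), 70, np.float64(3.04)), 'M': (np.float64(0.96), 57, np.float64(1.0)), 'R': (np.float64(2.04), 49, np.float64(2.0))}
top {'L': (np.float64(3.42), 68, np.float64(3.46)), 'M': (np.float64(0.96), 67, np.float64(1.0)), 'R': (np.float64(2.08), 90, np.float64(2.04))}
```

View pics/z.png

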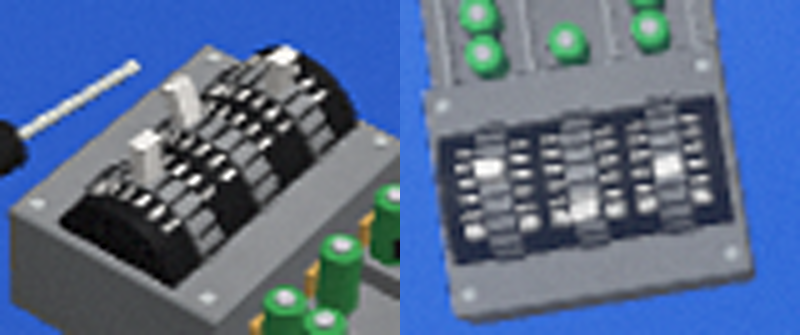

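The final view shows M and R on target: scene 0.96 and 2.04, top 0.96 and 2.08. L is ambiguous, at 3.0 in the scene view and 3.42 in the top view, so I'll check it by the shift of the fin's centroid.

Run:
```python
from h import *
x=np.load("x.npy")
def cen(im,cx,cy,r=18):
    g=im[cy-r:cy+r,cx-r:cx+r].min(2).astype(float); w=np.clip(g-150,0,None); Y,X=np.mgrid[cy-r:cy+r,cx-r:cx+r]; return np.array([(w*X).sum(),(w*Y).sum()])/w.sum()/5
k=cv2.imread("pics/k.png");z=cv2.imread("pics/z.png")
for nm,n,dk,dz,y,a in(("L","top",(488,172),(488,168),.04,2.95),("M","top",(584,204),(584,207),0,1.1),("R","top",(667,172),(667,168),-.04,1.95),("L","scene",(279,52),(284,56),.04,2.95),("R","scene",(146,138),(149,142),-.04,1.95)):
    d=cen(z,*dz)-cen(k,*dk); J=(proj(n,world(tip(y,(a+.5)*.24),x))-proj(n,world(tip(y,(a-.5)*.24),x)))[0]
    c=cen(z,*dz)+([240-80,212] if n=="top" else [300,195]); o=x[3:5] if n=="top" else x[5:7]
    s=[v for v in np.arange(0,5,.01)]; P_=np.array([proj(n,world(tip(y,v*.24),x))[0] for v in s])+o+.5
    print(nm,n,"moved",(d@J/(J@J)).round(2),"setting",round(s[np.argmin(((P_-c)**2).sum(1))],2))
```

```text
L top moved 0.19 setting 3.08
M top moved -0.17 setting 1.06
R top moved 0.18 setting 2.07
L scene moved 0.21 setting 3.01
R scene moved 0.12 setting 2.06
```

```bash
python3 -c "
from workcell import *;print(hand_in())"
```

```text
the job is handed in; nothing more can be done
None
```

The job is handed in: left wheel at 3, middle at 1 and right at 2, each within about 0.1 of a setting by camera; no loose thing was knowingly touched, and the clock read 21.5 s.

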